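# Load the reagent lane in order

### The arm

A 6-joint arm with a two-finger parallel gripper is mounted at the origin on a cart in front of the work surface, level with it; the furniture and walls round the work are solid. World frame = base frame: x ahead of the robot, y to its left, z up, the work surface at z = 0. Lengths are in mm, angles in rad, forces in N, time in s.
With the tool pointing down it reaches from about 275 to 750 mm from the base axis. Payload 10.2 kg.
Tool frame: the origin (TCP) lies midway between the tips of the shut fingers; the grasp point (between the pads) lies 19 mm behind it; z points along the fingers, y is the line along which they close (so a half turn about z gives the same grasp; the last joint's range is limited). The gripper opens to 85 mm and grips with 20 to 120 N. Pads are 22 mm wide; open, the fingers measure 114 mm over their backs; the gripper's body (76 mm by 85 mm) begins 54 mm behind the grasp point. The pads swing forward as they close: fully open they stand 13 mm farther back than shut.
Start: joints at [-1.445, 0.313, 1.498, -0, 1.331, -0.223], TCP at [179.417, -493.397, 231.294] pointing down, gripper open.
Joint ranges: [-2.94, 2.94], [-0.97, 2.17], [0.19, 2.56], [-1.23, 4.37], [0.02, 3.11], [-2.88, 2.88]. Speed limits (rad/s): [2.39, 2.39, 3.01, 3.14, 3.14, 3.14].

### API

Orientations are given as a unit quaternion [w, x, y, z].
In Python, from rig import ctrl gives the robot as it stands.
- The arm moves only by the tool arm_command, never from a script. Its argument "increments" is a list of rows, each an object with "dr": the turn, a rotation vector about the tool's x, y, z in units of pi/4 rad (1.0 is pi/4 rad), a list of three; "offset": the shift along the tool's x, y, z in units of 120 mm (1.0 is 120 mm), a list of three; "hand": the opening, from -1 (shut) to 1 (fully open). A call has 1 to 8 rows; each row shifts and turns the commanded pose from where the row before left it, along the tool's axes as they then stand; what a row does not reach is not made up. A row lasts 1/10 s, in which the tool goes at most 50 mm and 8.59 degrees, less where a joint would pass 70% of its speed; a pose out of reach is approached as far as the arm can. A call with a number of a shift or a turn outside -1 to 1 is refused whole. A call with a gripper value outside its range is refused whole. The fingers move at their own pace and stop on an object; "grip_force" is the grip in N (left out, the last holds). Time passes only in rows, so rows that do not move let the fingers close. It gives the time, the measured TCP pose, the force, the opening and the grip force at its end, in the units of the state.
- ctrl.sense(): the state, without advancing time (a new reading comes with each control period).
- ctrl.capture(name): name is "scene" or "top" or "wrist"; returns the picture (400x640x3 uint8, red, green, blue); there is no depth.
- ctrl.camera_info(name): a dict with "K" (3x3 intrinsics, pixels), "dist" ([k1, k2, p1, p2, k3] as OpenCV has them; the pictures are not rectified), "R" (3x3) and "t" (3): a world point X has camera coordinates R X + t. Camera axes: x right, y down, z forward; pixel columns grow to the right and rows downward; lengths in mm; the calibration is good to about 2 mm. A picture is of the moment at which its call begins: read the wrist's pose just before it. camera_info takes no time and is no camera call; for the wrist camera it gives the pose at the moment of the call.
- ctrl.finish_job(): hands the job in; it is judged then, once.
The state is a dict: "time_s": time; "joints": joint angles; "dq": joint speeds; "tau": joint torques, N m; "eef_pos": TCP position; "ee_rot": TCP orientation; "force": force on the tool from outside, world axes, zero at the start; "wrist_torque": the same for the moment, N m; "grip_width": opening from 0.0 (shut) to 1.0 (fully open); "grip_force": force on a finger pad.
Only numpy, scipy, OpenCV 4.12 (cv2) and the standard library are available. Lean on these libraries where they do the work, as an engineer would, in place of code of your own. Each camera call takes 0.05 s, during which the arm holds its last target. There are 200 camera calls.

### The job

Load the three lidded pots into the lane in front of the analyser by sliding them along the bench: first the lowest, fully home against the end stop (one stud), then the middle-height one up against it (two studs), then the tallest up against that (three studs). Push each one fully home before the next one enters the lane; never lift a pot off the bench or tip it over, and leave the brown bottle and tape roll left of the lane and the white jar right of the analyser undisturbed.

Things in the scene. Friction and masses are not known exactly. Their poses are not given: they have to be found in the camera images.
- lane: fixed lane on the bench, no floor. Origin: middle of the lane, bench level; y runs along it to the closed end, x across, away from the robot. Rails 12 mm high, 10 thick, inside x = -24..24, y = -72..68 mm. End stop 20 high, y = 68..80, x = -34..58. Mouth at y = -72: lips 12 high flare to 82 mm wide at y = -102. Far flange 7 high, to x = 54, with 1, 2, 3 dark studs (top 10.5 mm) beside the stations
- station1 (a point): point on the bench where the centre of the first pot stands when home: 22.5 mm before the end stop (lane y = +45.5 mm), beside one stud
- station2 (a point): the same for the second pot (lane y = +1 mm), beside two studs
- station3 (a point): the same for the third pot (lane y = -43.5 mm), beside three studs
- pot_low: plain white round pot with a grey ribbed screw lid, 44 mm in diameter, 30 mm tall, 120 g; the lowest of the three. Origin at the centre of its underside, z up
- pot_mid: plain white round pot with a grey ribbed screw lid, 44 mm in diameter, 44 mm tall, 120 g; the middle one of the three. Origin at the centre of its underside, z up
- pot_tall: plain white round pot with a grey ribbed screw lid, 44 mm in diameter, 58 mm tall, 120 g; the tallest of the three. Origin at the centre of its underside, z up
- amber_bottle: bystander: brown screw-cap bottle, 45 mm in diameter, 128 mm tall, standing on the bench past the closed end of the lane; origin at the centre of its underside
- tape_roll: bystander: roll of brown tape lying flat, 92 mm across, 48 mm high, to the left of the lane; origin at the centre of its underside
- white_jar: bystander: white jar, 93 mm in diameter, 177 mm tall, on the right of the analyser; origin at the centre of its underside
There are look-alikes about, which are no part of the job. Leave any pink look-alike of the pot_tall alone.

How it is judged (in metres and radians):
On the way, in this order (a step that is already met when the one before it is completed fails the run):
1. the lowest pot is home at station 1 (within 8 mm) while the other two are still outside the lane (horizontal distance between pot_low and station1 below 0.008 m and horizontal distance between each of pot_mid, pot_tall and station3 above 0.06 m), for 0.2 s.
2. then the middle pot is home at station 2 (within 8 mm), the lowest still at station 1, the tallest still outside the lane (horizontal distance between pot_low and station1 below 0.008 m and horizontal distance between pot_mid and station2 below 0.008 m and horizontal distance between pot_tall and station3 above 0.06 m), for 0.2 s.
3. then the tallest pot is home at station 3 (within 8 mm), the others still home (horizontal distance between pot_low and station1 below 0.008 m and horizontal distance between pot_mid and station2 below 0.008 m and horizontal distance between pot_tall and station3 below 0.008 m), for 0.2 s.
At the end, for the whole second after the job is handed in: lowest, middle and tallest pot stand at stations 1, 2 and 3, each centre within 8 mm of its station, upright (within 0.1 rad), flat on the bench (underside below 4 mm) and at rest (under 10 mm/s) (all of step 3 and angle between each of pot_low, pot_mid, pot_tall's own z axis and vertical below 0.1 rad and height (world z) of each of pot_low, pot_mid, pot_tall below 0.004 m and linear speed of each of pot_low, pot_mid, pot_tall below 0.01 m/s); the robot touches nothing.
It fails at once if a pot is lifted more than 10 mm off the bench (height (world z) of any of pot_low, pot_mid, pot_tall above 0.01 m).
It fails at once if a pot is tipped by more than 0.4 rad (angle between any of pot_low, pot_mid, pot_tall's own z axis and vertical above 0.4 rad).
It fails at once if the brown bottle, tape roll or white jar is moved by more than 15 mm or tipped by more than 0.2 rad (distance of any of amber_bottle, tape_roll, white_jar from where it was at the start of the episode above 0.015 m or angle between any of amber_bottle, tape_roll, white_jar's own z axis and vertical above 0.2 rad).
It also fails if it takes over 72 s, if anything falls off the work surface, if the arm or the gripper's body presses on something with over 40 N, if the wrist force passes 120 N, or if a joint passes its speed limit or range.

## Working session

There is one attempt and no reset: what is moved stays moved. The work goes in short steps, Python scripts to look and compute and a tool call to move; the robot and the scene stay as the last step left them, time stands still between calls to the robot, and variables do not carry over. Pictures are saved under pics/ and viewed, at most 10 in all, crops included, and the job is handed in when it is done.

Besides the shell and the picture viewer there is one more tool, called after "Emit:" as name([rows], argument=value, ...), one row to a line, values as JSON. arm_command: Moves the arm, as the interface text tells. Shifts and turns lie within -1 to 1; 1 stands for 120 mm of shift or pi/4 rad of turn. Its arguments: {"type":"object","properties":{"increments":{"type":"array"},"grip_force":{"type":"number"}},"required":["increments"]}

```bash
mkdir -p pics; ls; python3 - <<'E'
from rig import ctrl
import cv2
print(ctrl.sense())
for n in ("scene","top"):
    cv2.imwrite(f"pics/{n}0.png",ctrl.capture(n)[:,:,::-1])
    c=ctrl.camera_info(n);print(n,c)
E
```

```text
pics
{'time_s': 0.0, 'joints': array([-1.44544100e+00,  3.13438976e-01,  1.49842543e+00,  1.73234095e-06,
        1.33096173e+00, -2.23406885e-01]), 'dq': array([-2.08570237e-04, -4.96506651e-04,  1.67721779e-04,  3.00534399e-04,
       -7.54849892e-04, -1.91094461e-06]), 'tau': array([-1.05262712e-03, -4.12266040e+01, -2.59744942e+01, -2.77048666e-04,
        4.00652571e-03,  9.53690119e-06]), 'eef_pos': array([ 179.36516373, -493.15086633,  230.74508985]), 'ee_rot': array([-6.15959100e-04,  9.84833954e-01,  1.73498425e-01,  3.10643557e-05]), 'force': array([1.11850636, 0.16195428, 0.42336325]), 'wrist_torque': array([-0.00860646, -0.01986738, -0.0235244 ]), 'grip_force': 0.0, 'grip_width': 0.996341988021641}
scene {'K': array([[486.60736651,   0.        , 326.22524572],
       [  0.        , 486.60736651, 202.31052127],
       [  0.        ,   0.        ,   1.        ]]), 'dist': array([0.02104159, 0.        , 0.        , 0.        , 0.        ]), 'R': array([[-0.66138324, -0.74975458, -0.02098276],
       [-0.42113519,  0.39435578, -0.81677945],
       [ 0.62065881, -0.53136766, -0.57656834]]), 't': array([ 386.63559447,  299.70130999, 1263.86793563])}
top {'K': array([[370.13893444,   0.        , 324.03222015],
       [  0.        , 370.13893444, 192.18322131],
       [  0.        ,   0.        ,   1.        ]]), 'dist': array([-0.03633094,  0.        ,  0.        ,  0.        ,  0.        ]), 'R': array([[-0.02171266, -0.99958041, -0.01917214],
       [-0.98571338,  0.02460733, -0.16662418],
       [ 0.16702605,  0.01528038, -0.98583407]]), 't': array([-20.52637672, 594.24984699, 888.91851007])}
```

View pics/scene0.png

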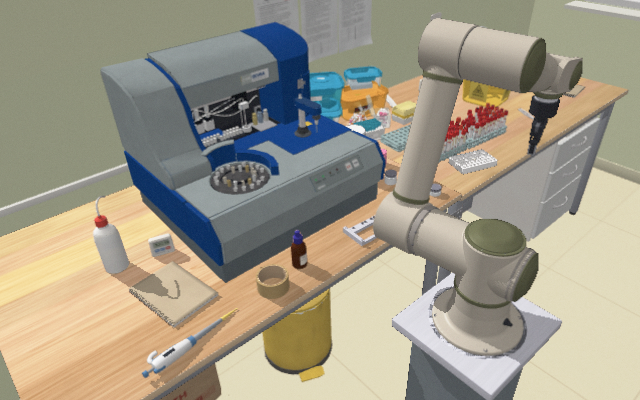

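View pics/top0.png

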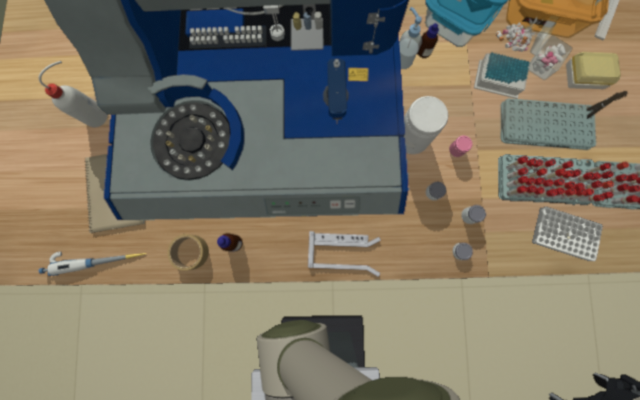

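The top view shows the lane at about (312–380, 232–275), with its closed end on the left. Three grey lids are at (437,190), (474,214) and (463,252), and the pink decoy is at (460,146). I'll zoom in on both views.

```bash
python3 - <<'E'
import cv2,numpy as np
a=cv2.imread("pics/top0.png")[130:285,300:500];b=cv2.imread("pics/scene0.png")[140:260,330:490]
a=cv2.resize(a,(774,600),interpolation=cv2.INTER_CUBIC);b=cv2.resize(b,(800,600),interpolation=cv2.INTER_CUBIC)
cv2.imwrite("pics/a.png",a);cv2.imwrite("pics/b.png",b)
E
```

```text
(no output)
```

View pics/a.png

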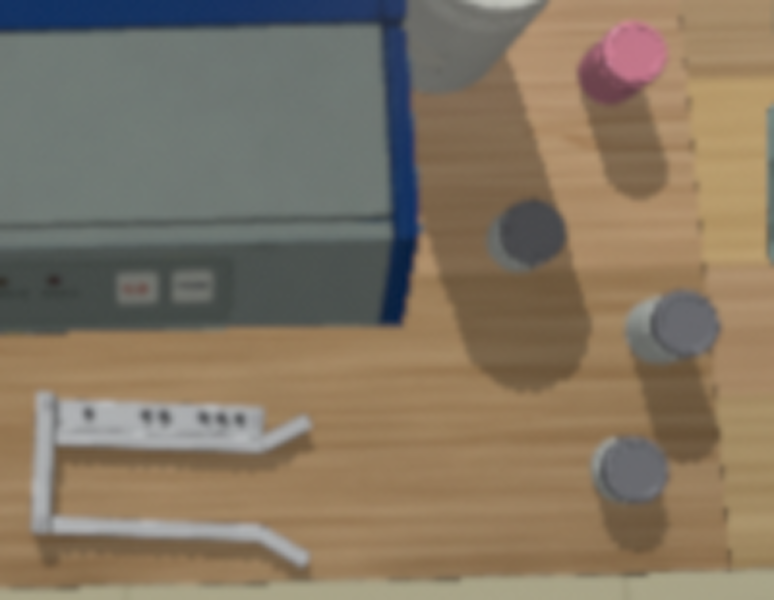

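View pics/b.png

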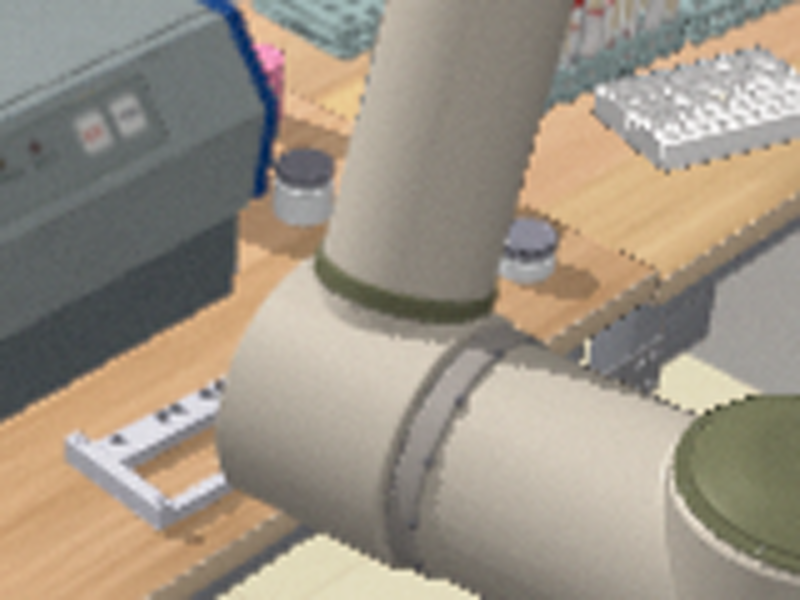

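```bash
cat > h.py <<'E'
from rig import ctrl
import cv2,numpy as np
from scipy.spatial.transform import Rotation as Ro
def ray(name,px,z):
    c=ctrl.camera_info(name);p=cv2.undistortPoints(np.array(px,float).reshape(-1,1,2),c["K"],c["dist"]).reshape(-1,2)
    d=np.c_[p,np.ones(len(p))]@c["R"];o=-c["R"].T@c["t"];z=np.broadcast_to(z,len(p))
    return o+d*((z-o[2])/d[:,2])[:,None]
def tool():
    s=ctrl.sense();return s["eef_pos"],Ro.from_quat(np.asarray(s["ee_rot"])[[1,2,3,0]])
def togo(X):
    p,R=tool();return R.inv().apply(np.array(X)-p)/120
E
python3 - <<'E'
from h import *
np.set_printoptions(precision=1,suppress=True)
f=lambda L:[(300+x/3.87-.37,130+y/3.87-.37) for x,y in L]
P=ray("top",f([(636,469),(533,231),(685,324)]),[30,44,58]);print("pots low mid tall",P)
st=ray("top",f([(89,414),(155.5,416),(221.5,419)]),10.5);print("studs",st)
so=ray("top",f([(37,393),(33,531),(53,393),(50,531)]),20);print("stop",so)
r=ray("top",f([(58,443),(258,450),(52,523),(258,530)]),12);print("rail top mid/edges",r)
lip=ray("top",f([(308,424),(305,562)]),12);print("lips",lip)
d=st[2]-st[0];print("lane y dir deg",np.degrees(np.arctan2(-d[1],-d[0])),np.linalg.norm(d))
E
```

```text
pots low mid tall [[ 438.4 -383.3   30. ]
 [ 594.8 -323.2   44. ]
 [ 529.4 -412.5   58. ]]
studs [[ 483.6  -27.6   10.5]
 [ 481.2  -72.1   10.5]
 [ 478.2 -116.1   10.5]]
stop [[497.8   6.5  20. ]
 [407.6  10.5  20. ]
 [497.6  -4.2  20. ]
 [407.4  -0.6  20. ]]
rail top mid/edges [[ 464.7   -6.5   12. ]
 [ 457.1 -139.5   12. ]
 [ 412.3   -1.6   12. ]
 [ 404.8 -137.4   12. ]]
lips [[ 473.5 -173.5   12. ]
 [ 383.4 -167.5   12. ]]
lane y dir deg 86.53204468010728 88.65644830448545
```

Emit:
arm_command([
  {"dr": [0, 0, -0.1856], "offset": [0, 0, 0], "hand": 1},
  {"dr": [0, 0, -0.1856], "offset": [0, 0, 0], "hand": 1},
  {"dr": [0, 0, -0.1856], "offset": [0, 0, 0], "hand": 1},
  {"dr": [0, 0, -0.1856], "offset": [0, 0, 0], "hand": 1},
  {"dr": [0, 0, -0.1856], "offset": [0, 0, 0], "hand": 1},
  {"dr": [0, 0, -0.1856], "offset": [0, 0, 0], "hand": 1},
  {"dr": [0, 0, -0.1856], "offset": [0, 0, 0], "hand": 1},
  {"dr": [0, 0, -0.1856], "offset": [0, 0, 0], "hand": 1},
])

```text
time_s: 0.9
eef_pos: [179.4, -493.2, 230.9]
ee_rot: [-0.0, 0.724, 0.689, 0.0]
force: [-0.4, -0.9, -0.2]
grip_width: 1.003
grip_force: 0.0
```

```bash
python3 - <<'E'
from h import *
np.set_printoptions(precision=3,suppress=True)
p,R=tool();print(p,R.as_matrix(),togo([438.4,-383.3,140]))
print(ray("top",[(426,112),(460,144),(404,213)],[177,58,60]),ray("top",[(229,241),(188,250)],[128,48]))
E
```

```text
[ 179.388 -493.228  230.92 ] [[ 0.05   0.999 -0.   ]
 [ 0.999 -0.05   0.001]
 [ 0.001 -0.    -1.   ]] [1.022 2.11  0.758]
[[ 750.645 -271.584  177.   ]
 [ 708.82  -385.994   58.   ]
 [ 534.609 -231.539   60.   ]] [[472.493 184.315 128.   ]
 [455.45  309.792  48.   ]]
```

Emit:
arm_command([
  {"dr": [0, 0, 0], "offset": [0.128, 0.264, 0.095], "hand": 1},
  {"dr": [0, 0, 0], "offset": [0.128, 0.264, 0.095], "hand": 1},
  {"dr": [0, 0, 0], "offset": [0.128, 0.264, 0.095], "hand": 1},
  {"dr": [0, 0, 0], "offset": [0.128, 0.264, 0.095], "hand": 1},
  {"dr": [0, 0, 0], "offset": [0.128, 0.264, 0.095], "hand": 1},
  {"dr": [0, 0, 0], "offset": [0.128, 0.264, 0.095], "hand": 1},
  {"dr": [0, 0, 0], "offset": [0.128, 0.264, 0.095], "hand": 1},
  {"dr": [0, 0, 0], "offset": [0.128, 0.264, 0.095], "hand": 1},
])

```text
time_s: 1.7
eef_pos: [440.5, -384.0, 139.3]
ee_rot: [-0.0, 0.727, 0.687, 0.0]
force: [-1.1, -1.0, -0.2]
grip_width: 0.999
grip_force: 0.0
```

```bash
python3 - <<'E'
from h import *
np.set_printoptions(precision=3,suppress=True)
p,R=tool();print(p)
c=ctrl.camera_info("wrist");im=ctrl.capture("wrist");print(c["K"],-c["R"].T@c["t"],c["R"])
cv2.imwrite("pics/w1.png",im[:,:,::-1])
X=np.array([[438.4,-383.3,30],[594.8,-323.2,44],[529.4,-412.5,58.]])
print(cv2.projectPoints(X,cv2.Rodrigues(c["R"])[0],c["t"],c["K"],c["dist"])[0].reshape(-1,2))
E
```

```text
[ 440.503 -383.956  139.292]
[[334.214   0.    324.95 ]
 [  0.    334.214 192.899]
 [  0.      0.      1.   ]] [ 445.879 -300.979  282.259] [[ 0.998 -0.056  0.001]
 [-0.053 -0.945  0.323]
 [-0.017 -0.323 -0.946]]
[[321.135 188.583]
 [538.872 101.472]
 [445.553 231.134]]
```

View pics/w1.png

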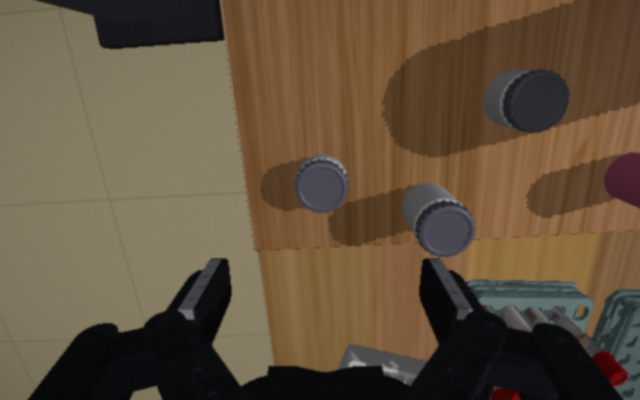

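The wrist view shows the lids at about (322,187), (536,100) and (445,229). That matches the projections, so the low, mid and tall labels are right. Next I descend on the low pot.

Emit:
arm_command([
  {"dr": [0, 0, 0], "offset": [0.002, -0.006, 0.3], "hand": 1},
  {"dr": [0, 0, 0], "offset": [0.002, -0.006, 0.3], "hand": 1},
  {"dr": [0, 0, 0], "offset": [0.002, -0.006, 0.3], "hand": 1},
  {"dr": [0, 0, 0], "offset": [0, 0, 0.188], "hand": 1},
  {"dr": [0, 0, 0], "offset": [0, 0, 0], "hand": -1},
  {"dr": [0, 0, 0], "offset": [0, 0, 0], "hand": -1},
  {"dr": [0, 0, 0], "offset": [0, 0, 0], "hand": -1},
  {"dr": [0, 0, 0], "offset": [0, 0, 0], "hand": -1},
], grip_force=20)

```text
time_s: 2.55
eef_pos: [437.8, -384.8, 11.2]
ee_rot: [0.001, 0.727, 0.687, -0.0]
force: [0.0, 0.2, 4.8]
grip_width: 0.499
grip_force: 20.6
```

Emit:
arm_command([
  {"dr": [0, 0, 0], "offset": [0.06, -0.011, 0], "hand": -1},
  {"dr": [0, 0, 0], "offset": [0.119, -0.021, 0], "hand": -1},
  {"dr": [0, 0, 0], "offset": [0.119, -0.021, 0], "hand": -1},
  {"dr": [0, 0, 0], "offset": [0.119, -0.021, 0], "hand": -1},
  {"dr": [0, 0, 0], "offset": [0.119, -0.021, 0], "hand": -1},
  {"dr": [0, 0, 0], "offset": [0.119, -0.021, 0], "hand": -1},
  {"dr": [0, 0, 0], "offset": [0.119, -0.021, 0], "hand": -1},
  {"dr": [0, 0, 0], "offset": [0.119, -0.021, 0], "hand": -1},
])

```text
time_s: 3.35
eef_pos: [425.3, -276.7, 11.2]
ee_rot: [0.003, 0.727, 0.687, -0.0]
force: [0.7, -5.0, 7.1]
grip_width: 0.51
grip_force: 21.1
```

```bash
python3 - <<'E'
from h import *
np.set_printoptions(precision=3,suppress=True)
print(tool()[0],ctrl.sense()["force"],togo([430.6,-155.3,9]))
c=ctrl.camera_info("wrist");im=ctrl.capture("wrist")
cv2.imwrite("pics/w2.png",im[:,:,::-1])
E
```

```text
[ 425.268 -276.737   11.233] [ 0.696 -4.988  7.1  ] [ 1.013 -0.012  0.014]
```

View pics/w2.png

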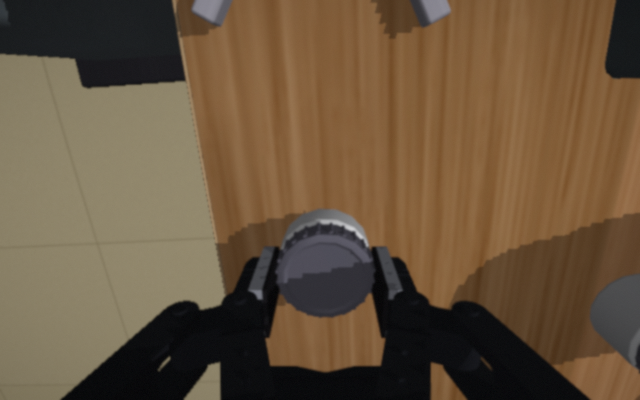

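The low pot is between the pads. The lip ends show at about (195–218, 12–24) and (426–449, 12–25).

```bash
python3 - <<'E'
from h import *
np.set_printoptions(precision=1,suppress=True)
print(ray("wrist",[(195,12),(218,24),(426,25),(449,12)],12),ray("wrist",[(326,275)],30))
E
```

```text
[[ 382.1 -164.4   12. ]
 [ 390.3 -169.2   12. ]
 [ 470.5 -173.9   12. ]
 [ 479.3 -169.7   12. ]] [[ 426.4 -271.4   30. ]]
```

Emit:
arm_command([
  {"dr": [0, 0, 0], "offset": [0.119, 0, 0], "hand": -1},
  {"dr": [0, 0, 0], "offset": [0.119, 0, 0], "hand": -1},
  {"dr": [0, 0, 0], "offset": [0.119, 0, 0], "hand": -1},
  {"dr": [0, 0, 0], "offset": [0.119, 0, 0], "hand": -1},
  {"dr": [0, 0, 0], "offset": [0.119, 0, 0], "hand": -1},
  {"dr": [0, 0, 0], "offset": [0.119, 0, 0], "hand": -1},
  {"dr": [0, 0, 0], "offset": [0.119, 0, 0], "hand": -1},
  {"dr": [0, 0, 0], "offset": [0.1, 0, 0], "hand": -1},
])

```text
time_s: 4.2
eef_pos: [431.8, -164.8, 11.2]
ee_rot: [0.003, 0.726, 0.687, 0.0]
force: [0.4, -5.6, 8.7]
grip_width: 0.503
grip_force: 21.3
```

Emit:
arm_command([
  {"dr": [0, 0, 0], "offset": [0.08, -0.009, 0], "hand": -1},
  {"dr": [0, 0, 0], "offset": [0.08, 0, 0], "hand": -1},
  {"dr": [0, 0, 0], "offset": [0.08, 0, 0], "hand": -1},
  {"dr": [0, 0, 0], "offset": [0.08, 0, 0], "hand": -1},
])

```text
time_s: 4.6
eef_pos: [433.0, -126.6, 11.2]
ee_rot: [0.003, 0.726, 0.687, 0.0]
force: [-0.1, -5.8, 10.2]
grip_width: 0.506
grip_force: 21.4
```

Inside the lane the forces stay low, so I continue.

Emit:
arm_command([
  {"dr": [0, 0, 0], "offset": [0.1, 0, 0], "hand": -1},
  {"dr": [0, 0, 0], "offset": [0.1, 0, 0], "hand": -1},
  {"dr": [0, 0, 0], "offset": [0.1, 0, 0], "hand": -1},
  {"dr": [0, 0, 0], "offset": [0.1, 0, 0], "hand": -1},
  {"dr": [0, 0, 0], "offset": [0.1, 0, 0], "hand": -1},
  {"dr": [0, 0, 0], "offset": [0.1, 0, 0], "hand": -1},
  {"dr": [0, 0, 0], "offset": [0.1, 0, 0], "hand": -1},
])

```text
time_s: 5.3
eef_pos: [437.8, -42.4, 11.2]
ee_rot: [0.003, 0.726, 0.687, 0.001]
force: [-0.4, -5.9, 11.4]
grip_width: 0.507
grip_force: 21.5
```

Emit:
arm_command([
  {"dr": [0, 0, 0], "offset": [0.04, 0, 0], "hand": -1},
  {"dr": [0, 0, 0], "offset": [0.04, 0, 0], "hand": -1},
  {"dr": [0, 0, 0], "offset": [0.03, 0, 0], "hand": -1},
  {"dr": [0, 0, 0], "offset": [0.03, 0, 0], "hand": -1},
  {"dr": [0, 0, 0], "offset": [0, 0, 0], "hand": -1},
])

```text
time_s: 5.8
eef_pos: [438.7, -25.6, 11.2]
ee_rot: [0.002, 0.726, 0.687, 0.001]
force: [0.6, -3.2, 11.6]
grip_width: 0.509
grip_force: 21.5
```

Emit:
arm_command([
  {"dr": [0, 0, 0], "offset": [0.02, 0, 0], "hand": -1},
  {"dr": [0, 0, 0], "offset": [0.02, 0, 0], "hand": -1},
  {"dr": [0, 0, 0], "offset": [0.02, 0, 0], "hand": -1},
])

```text
time_s: 6.1
eef_pos: [440.2, -21.0, 11.4]
ee_rot: [0.005, 0.726, 0.688, 0.0]
force: [2.9, -28.8, 7.9]
grip_width: 0.508
grip_force: 21.6
```

Emit:
arm_command([
  {"dr": [0, 0, 0], "offset": [0, 0, 0], "hand": 1},
  {"dr": [0, 0, 0], "offset": [0, 0, 0], "hand": 1},
  {"dr": [0, 0, 0], "offset": [0, 0, 0], "hand": 1},
  {"dr": [0, 0, 0], "offset": [0, 0, 0], "hand": 1},
  {"dr": [0, 0, 0], "offset": [0, 0, -0.2], "hand": 1},
  {"dr": [0, 0, 0], "offset": [0, 0, -0.35], "hand": 1},
  {"dr": [0, 0, 0], "offset": [0, 0, -0.35], "hand": 1},
  {"dr": [0, 0, 0], "offset": [0, 0, 0], "hand": 1},
])

```text
time_s: 6.9
eef_pos: [439.8, -18.4, 121.9]
ee_rot: [0.004, 0.726, 0.687, 0.002]
force: [1.0, 0.1, -1.6]
grip_width: 1.001
grip_force: 0.0
```

```bash
python3 - <<'E'
from h import *
np.set_printoptions(precision=3,suppress=True)
print(tool()[0],togo([595,-323.2,120]))
cv2.imwrite("pics/t2.png",cv2.resize(ctrl.capture("top")[180:290,290:420,::-1],None,fx=5,fy=5,interpolation=cv2.INTER_CUBIC))
E
```

```text
[439.806 -18.388 121.942] [-2.464  1.432  0.034]
```

View pics/t2.png

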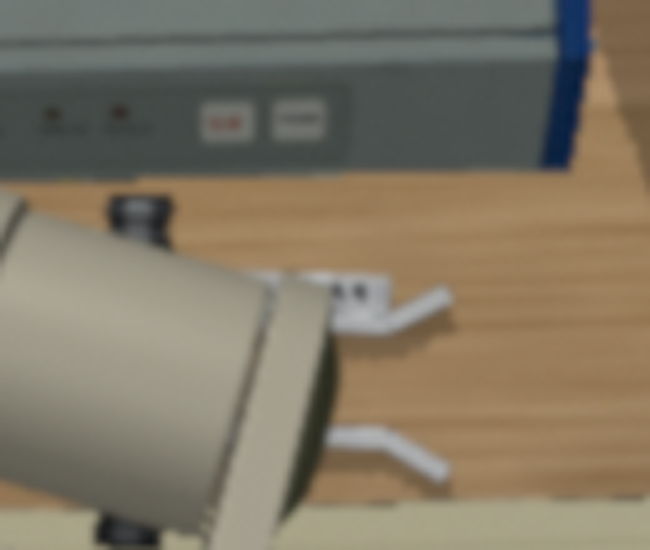

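The arm hides pot 1 in this view, but the wrist camera should see it from here.

```bash
python3 - <<'E'
from h import *
c=ctrl.camera_info("wrist");im=ctrl.capture("wrist")
X=np.array([[438.5,-24.6,30]]);print(cv2.projectPoints(X,cv2.Rodrigues(c["R"])[0],c["t"],c["K"],c["dist"])[0].reshape(-1,2))
cv2.imwrite("pics/w3.png",im[:,:,::-1])
E
```

```text
[[323.56384413 205.73267709]]
```

View pics/w3.png

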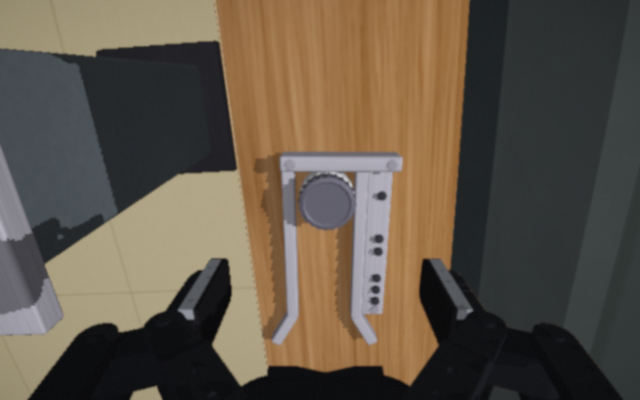

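Pot 1 is home, with its lid at (328,203) against the stop and beside one stud. Next is the middle pot.

Emit:
arm_command([
  {"dr": [0, 0, 0], "offset": [-0.308, 0, 0], "hand": 1},
  {"dr": [0, 0, 0], "offset": [-0.308, 0, 0], "hand": 1},
  {"dr": [0, 0, 0], "offset": [-0.308, 0, 0], "hand": 1},
  {"dr": [0, 0, 0], "offset": [-0.308, 0, 0], "hand": 1},
  {"dr": [0, 0, 0], "offset": [-0.308, 0, 0], "hand": 1},
  {"dr": [0, 0, 0], "offset": [-0.308, 0, 0], "hand": 1},
  {"dr": [0, 0, 0], "offset": [-0.308, 0, 0], "hand": 1},
  {"dr": [0, 0, 0], "offset": [-0.308, 0, 0], "hand": 1},
])

```text
time_s: 7.8
eef_pos: [420.2, -314.0, 115.7]
ee_rot: [-0.002, 0.727, 0.687, 0.0]
force: [-0.0, -0.1, -0.8]
grip_width: 1.003
grip_force: 0.0
```

Emit:
arm_command([
  {"dr": [0, 0, 0], "offset": [0, 0.286, 0], "hand": 1},
  {"dr": [0, 0, 0], "offset": [0, 0.286, 0], "hand": 1},
  {"dr": [0, 0, 0], "offset": [0, 0.286, 0], "hand": 1},
  {"dr": [0, 0, 0], "offset": [0, 0.286, 0], "hand": 1},
  {"dr": [0, 0, 0], "offset": [0, 0.286, 0], "hand": 1},
  {"dr": [0, 0, 0], "offset": [0, 0, 0], "hand": 1},
  {"dr": [0, 0, 0], "offset": [0, 0, 0], "hand": 1},
])

```text
time_s: 8.5
eef_pos: [591.9, -322.1, 115.0]
ee_rot: [-0.002, 0.726, 0.687, -0.0]
force: [-0.1, 0.6, -0.7]
grip_width: 0.998
grip_force: 0.0
```

```bash
cat > lid.py <<'E'
from h import *
import sys
# dark greyish round blob nearest to predicted lid centre
X=np.array([eval(sys.argv[1])],float)
c=ctrl.camera_info("wrist");im=ctrl.capture("wrist")
q=cv2.projectPoints(X,cv2.Rodrigues(c["R"])[0],c["t"],c["K"],c["dist"])[0].ravel()
hsv=cv2.cvtColor(im,cv2.COLOR_RGB2HSV);m=((hsv[...,1]<90)&(hsv[...,2]<135)&(im[...,2]>=im[...,0])).astype(np.uint8)
m=cv2.morphologyEx(m,cv2.MORPH_OPEN,np.ones((3,3)))
n,l,s,ce=cv2.connectedComponentsWithStats(m)
k=[i for i in range(1,n) if s[i,4]>300];k.sort(key=lambda i:np.hypot(*(ce[i]-q)))
print("pred",q.round(),"seen",ce[k[0]].round(1),s[k[0]],"world",ray("wrist",[ce[k[0]]],X[0,2]).round(1))
print(tool()[0].round(1),togo([*X[0,:2],12]).round(3))
E
python3 lid.py 595,-323.2,44
```

```text
pred [329. 208.] seen [329.2 200.6] [ 300  166   60   68 3186] world [[ 595.4 -318.2   44. ]]
[ 591.5 -322.3  115.7] [-0.007  0.032  0.864]
```

Emit:
arm_command([
  {"dr": [0, 0, 0], "offset": [0.01, 0.032, 0.25], "hand": 1},
  {"dr": [0, 0, 0], "offset": [0, 0, 0.3], "hand": 1},
  {"dr": [0, 0, 0], "offset": [0, 0, 0.31], "hand": 1},
  {"dr": [0, 0, 0], "offset": [0, 0, 0], "hand": 1},
  {"dr": [0, 0, 0], "offset": [0, 0, 0], "hand": -1},
  {"dr": [0, 0, 0], "offset": [0, 0, 0], "hand": -1},
  {"dr": [0, 0, 0], "offset": [0, 0, 0], "hand": -1},
  {"dr": [0, 0, 0], "offset": [0, 0, 0], "hand": -1},
])

```text
time_s: 9.35
eef_pos: [597.0, -322.4, 16.7]
ee_rot: [0.002, 0.727, 0.687, 0.0]
force: [-1.6, 0.7, 7.5]
grip_width: 0.507
grip_force: 19.7
```

```bash
python3 - <<'E'
from h import *
p,R=tool();print(p.round(1),ctrl.sense()["force"].round(1),ctrl.sense()["grip_width"],togo([431.3,-165,p[2]]).round(3))
E
```

```text
[ 597.  -322.4   16.7] [-1.6  0.7  7.5] 0.5065931951519942 [ 1.233 -1.452 -0.006]
```

Emit:
arm_command([
  {"dr": [0, 0, 0], "offset": [0, -0.1, 0], "hand": -1},
  {"dr": [0, 0, 0], "offset": [0, -0.194, 0], "hand": -1},
  {"dr": [0, 0, 0], "offset": [0, -0.194, 0], "hand": -1},
  {"dr": [0, 0, 0], "offset": [0, -0.194, 0], "hand": -1},
  {"dr": [0, 0, 0], "offset": [0, -0.194, 0], "hand": -1},
  {"dr": [0, 0, 0], "offset": [0, -0.194, 0], "hand": -1},
  {"dr": [0, 0, 0], "offset": [0, -0.194, 0], "hand": -1},
  {"dr": [0, 0, 0], "offset": [0, -0.188, 0], "hand": -1},
])

```text
time_s: 10.15
eef_pos: [423.3, -313.5, 16.7]
ee_rot: [0.004, 0.727, 0.687, 0.0]
force: [6.0, -0.6, 7.5]
grip_width: 0.504
grip_force: 21.1
```

Emit:
arm_command([
  {"dr": [0, 0, 0], "offset": [0.1, 0, 0], "hand": -1},
  {"dr": [0, 0, 0], "offset": [0.15, 0, 0], "hand": -1},
  {"dr": [0, 0, 0], "offset": [0.15, 0, 0], "hand": -1},
  {"dr": [0, 0, 0], "offset": [0.15, 0, 0], "hand": -1},
  {"dr": [0, 0, 0], "offset": [0.15, 0, 0], "hand": -1},
  {"dr": [0, 0, 0], "offset": [0.15, 0, 0], "hand": -1},
  {"dr": [0, 0, 0], "offset": [0.1, 0, 0], "hand": -1},
  {"dr": [0, 0, 0], "offset": [0, 0, 0], "hand": -1},
])

```text
time_s: 10.95
eef_pos: [430.6, -198.4, 16.6]
ee_rot: [0.003, 0.726, 0.687, 0.001]
force: [4.0, 6.6, 13.8]
grip_width: 0.511
grip_force: 21.6
```

```bash
python3 - <<'E'
from h import *
p,R=tool();print(p.round(1),ctrl.sense()["force"].round(1),ctrl.sense()["grip_width"],togo([431.4,-165,p[2]]).round(3))
E
```

```text
[ 430.6 -198.4   16.6] [ 4.   6.6 13.8] 0.5109517951046001 [ 0.278 -0.009 -0.001]
```

Emit:
arm_command([
  {"dr": [0, 0, 0], "offset": [0.1, -0.005, 0], "hand": -1},
  {"dr": [0, 0, 0], "offset": [0.1, 0, 0], "hand": -1},
  {"dr": [0, 0, 0], "offset": [0.1, 0, 0], "hand": -1},
  {"dr": [0, 0, 0], "offset": [0.1, 0, 0], "hand": -1},
  {"dr": [0, 0, 0], "offset": [0.1, 0, 0], "hand": -1},
  {"dr": [0, 0, 0], "offset": [0.1, 0, 0], "hand": -1},
])

```text
time_s: 11.55
eef_pos: [434.2, -128.1, 16.7]
ee_rot: [0.004, 0.726, 0.687, 0.0]
force: [-1.9, -7.8, 12.3]
grip_width: 0.505
grip_force: 21.6
```

Emit:
arm_command([
  {"dr": [0, 0, 0], "offset": [0.1, 0, 0], "hand": -1},
  {"dr": [0, 0, 0], "offset": [0.1, 0, 0], "hand": -1},
  {"dr": [0, 0, 0], "offset": [0.1, 0, 0], "hand": -1},
  {"dr": [0, 0, 0], "offset": [0.05, 0, 0], "hand": -1},
  {"dr": [0, 0, 0], "offset": [0, 0, 0], "hand": -1},
])

```text
time_s: 12.05
eef_pos: [436.6, -85.2, 16.6]
ee_rot: [0.003, 0.726, 0.687, 0.001]
force: [0.7, 0.3, 14.9]
grip_width: 0.507
grip_force: 21.8
```

Emit:
arm_command([
  {"dr": [0, 0, 0], "offset": [0.05, 0, 0], "hand": -1},
  {"dr": [0, 0, 0], "offset": [0.04, 0, 0], "hand": -1},
  {"dr": [0, 0, 0], "offset": [0.03, 0, 0], "hand": -1},
  {"dr": [0, 0, 0], "offset": [0.02, 0, 0], "hand": -1},
  {"dr": [0, 0, 0], "offset": [0.02, 0, 0], "hand": -1},
])

```text
time_s: 12.55
eef_pos: [437.8, -67.1, 16.7]
ee_rot: [0.004, 0.726, 0.687, 0.001]
force: [-1.3, -8.8, 13.5]
grip_width: 0.505
grip_force: 21.7
```

Emit:
arm_command([
  {"dr": [0, 0, 0], "offset": [0.02, 0, 0], "hand": -1},
  {"dr": [0, 0, 0], "offset": [0.02, 0, 0], "hand": -1},
])

```text
time_s: 12.75
eef_pos: [438.0, -63.8, 16.7]
ee_rot: [0.005, 0.726, 0.688, -0.0]
force: [-5.3, -22.8, 8.6]
grip_width: 0.504
grip_force: 21.3
```

Emit:
arm_command([
  {"dr": [0, 0, 0], "offset": [0, 0, 0], "hand": 1},
  {"dr": [0, 0, 0], "offset": [0, 0, 0], "hand": 1},
  {"dr": [0, 0, 0], "offset": [0, 0, 0], "hand": 1},
  {"dr": [0, 0, 0], "offset": [0, 0, 0], "hand": 1},
  {"dr": [0, 0, 0], "offset": [0, 0, -0.2], "hand": 1},
  {"dr": [0, 0, 0], "offset": [0, 0, -0.35], "hand": 1},
  {"dr": [0, 0, 0], "offset": [0, 0, -0.35], "hand": 1},
  {"dr": [0, 0, 0], "offset": [0, 0, 0], "hand": 1},
])

```text
time_s: 13.55
eef_pos: [438.1, -61.1, 126.9]
ee_rot: [0.004, 0.726, 0.687, 0.002]
force: [-0.4, 0.6, -0.4]
grip_width: 1.0
grip_force: 0.0
```

```bash
python3 - <<'E'
from h import *
p,R=tool();print(p.round(1),togo([529.4,-411.5,125]).round(3))
cv2.imwrite("pics/w4.png",ctrl.capture("wrist")[:,:,::-1])
E
```

```text
[438.1 -61.1 126.9] [-2.873  0.921  0.032]
```

View pics/w4.png

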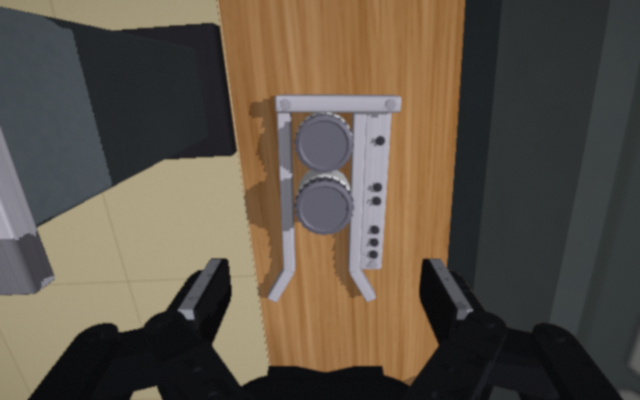

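Two pots are home: the low lid is at (324,142) against the stop and the mid lid at (325,206) touching it. Next is the tall pot.

Emit:
arm_command([
  {"dr": [0, 0, 0], "offset": [-0.359, 0, 0], "hand": 1},
  {"dr": [0, 0, 0], "offset": [-0.359, 0, 0], "hand": 1},
  {"dr": [0, 0, 0], "offset": [-0.359, 0, 0], "hand": 1},
  {"dr": [0, 0, 0], "offset": [-0.359, 0, 0], "hand": 1},
  {"dr": [0, 0, 0], "offset": [-0.359, 0, 0], "hand": 1},
  {"dr": [0, 0, 0], "offset": [-0.359, 0, 0], "hand": 1},
  {"dr": [0, 0, 0], "offset": [-0.359, 0, 0], "hand": 1},
  {"dr": [0, 0, 0], "offset": [-0.359, 0, 0], "hand": 1},
])

```text
time_s: 14.4
eef_pos: [415.8, -405.7, 120.6]
ee_rot: [-0.001, 0.727, 0.687, 0.0]
force: [1.0, 0.4, 0.5]
grip_width: 0.996
grip_force: 0.0
```

Emit:
arm_command([
  {"dr": [0, 0, 0], "offset": [0, 0.23, 0], "hand": 1},
  {"dr": [0, 0, 0], "offset": [0, 0.23, 0], "hand": 1},
  {"dr": [0, 0, 0], "offset": [0, 0.23, 0], "hand": 1},
  {"dr": [0, 0, 0], "offset": [0, 0.23, 0], "hand": 1},
  {"dr": [0, 0, 0], "offset": [0, 0, 0], "hand": 1},
  {"dr": [0, 0, 0], "offset": [0, 0, 0], "hand": 1},
])

```text
time_s: 15.0
eef_pos: [526.5, -410.0, 120.3]
ee_rot: [-0.002, 0.726, 0.687, -0.0]
force: [0.4, 0.1, -0.6]
grip_width: 1.002
grip_force: 0.0
```

```bash
python3 lid.py 529.4,-412,58
```

```text
pred [328. 214.] seen [329.6 206.2] [ 300  167   62   76 3560] world [[ 530.1 -406.9   58. ]]
[ 526.1 -410.3  120.9] [-0.014  0.03   0.907]
```

Emit:
arm_command([
  {"dr": [0, 0, 0], "offset": [0, 0.032, 0.26], "hand": 1},
  {"dr": [0, 0, 0], "offset": [0, 0, 0.3], "hand": 1},
  {"dr": [0, 0, 0], "offset": [0, 0, 0.32], "hand": 1},
  {"dr": [0, 0, 0], "offset": [0, 0, 0], "hand": 1},
  {"dr": [0, 0, 0], "offset": [0, 0, 0], "hand": -1},
  {"dr": [0, 0, 0], "offset": [0, 0, 0], "hand": -1},
  {"dr": [0, 0, 0], "offset": [0, 0, 0], "hand": -1},
  {"dr": [0, 0, 0], "offset": [0, 0, 0], "hand": -1},
])

```text
time_s: 15.85
eef_pos: [531.2, -411.7, 19.1]
ee_rot: [0.002, 0.727, 0.687, -0.0]
force: [-2.4, 0.2, 7.8]
grip_width: 0.511
grip_force: 20.0
```

```bash
python3 - <<'E'
from h import *
p,R=tool();print(p.round(1),ctrl.sense()["force"].round(1),ctrl.sense()["grip_width"],togo([431.7,-180,p[2]]).round(3))
E
```

```text
[ 531.2 -411.7   19.1] [-2.4  0.2  7.8] 0.5106098863812696 [ 1.882 -0.936 -0.007]
```

Emit:
arm_command([
  {"dr": [0, 0, 0], "offset": [0, -0.08, 0], "hand": -1},
  {"dr": [0, 0, 0], "offset": [0, -0.14, 0], "hand": -1},
  {"dr": [0, 0, 0], "offset": [0, -0.14, 0], "hand": -1},
  {"dr": [0, 0, 0], "offset": [0, -0.14, 0], "hand": -1},
  {"dr": [0, 0, 0], "offset": [0, -0.14, 0], "hand": -1},
  {"dr": [0, 0, 0], "offset": [0, -0.14, 0], "hand": -1},
  {"dr": [0, 0, 0], "offset": [0, -0.1, 0], "hand": -1},
  {"dr": [0, 0, 0], "offset": [0, -0.056, 0], "hand": -1},
])

```text
time_s: 16.65
eef_pos: [419.2, -405.9, 19.1]
ee_rot: [0.003, 0.727, 0.687, -0.0]
force: [3.5, -1.5, 6.6]
grip_width: 0.508
grip_force: 20.7
```

Emit:
arm_command([
  {"dr": [0, 0, 0], "offset": [0.1, 0, 0], "hand": -1},
  {"dr": [0, 0, 0], "offset": [0.17, 0, 0], "hand": -1},
  {"dr": [0, 0, 0], "offset": [0.17, 0, 0], "hand": -1},
  {"dr": [0, 0, 0], "offset": [0.17, 0, 0], "hand": -1},
  {"dr": [0, 0, 0], "offset": [0.17, 0, 0], "hand": -1},
  {"dr": [0, 0, 0], "offset": [0.17, 0, 0], "hand": -1},
  {"dr": [0, 0, 0], "offset": [0.15, 0, 0], "hand": -1},
  {"dr": [0, 0, 0], "offset": [0.1, 0, 0], "hand": -1},
])

```text
time_s: 17.45
eef_pos: [428.2, -262.0, 19.1]
ee_rot: [0.004, 0.726, 0.687, -0.0]
force: [-0.5, -4.9, 9.2]
grip_width: 0.508
grip_force: 21.0
```

Emit:
arm_command([
  {"dr": [0, 0, 0], "offset": [0.15, 0, 0], "hand": -1},
  {"dr": [0, 0, 0], "offset": [0.15, 0, 0], "hand": -1},
  {"dr": [0, 0, 0], "offset": [0.15, 0, 0], "hand": -1},
  {"dr": [0, 0, 0], "offset": [0.1, 0, 0], "hand": -1},
  {"dr": [0, 0, 0], "offset": [0, 0, 0], "hand": -1},
])

```text
time_s: 17.95
eef_pos: [432.1, -195.2, 19.1]
ee_rot: [0.003, 0.726, 0.687, 0.001]
force: [4.0, 6.1, 15.9]
grip_width: 0.509
grip_force: 21.3
```

```bash
python3 - <<'E'
from h import *
p,R=tool();print(p.round(1),ctrl.sense()["force"].round(1),ctrl.sense()["grip_width"],togo([431.7,-165,p[2]]).round(3))
E
```

```text
[ 432.1 -195.2   19.1] [ 4.   6.1 15.9] 0.5091028433653197 [ 0.251 -0.017 -0.001]
```

Emit:
arm_command([
  {"dr": [0, 0, 0], "offset": [0.1, -0.014, 0], "hand": -1},
  {"dr": [0, 0, 0], "offset": [0.1, 0, 0], "hand": -1},
  {"dr": [0, 0, 0], "offset": [0.1, 0, 0], "hand": -1},
  {"dr": [0, 0, 0], "offset": [0.1, 0, 0], "hand": -1},
  {"dr": [0, 0, 0], "offset": [0.1, 0, 0], "hand": -1},
  {"dr": [0, 0, 0], "offset": [0.07, 0, 0], "hand": -1},
  {"dr": [0, 0, 0], "offset": [0.04, 0, 0], "hand": -1},
  {"dr": [0, 0, 0], "offset": [0.03, 0, 0], "hand": -1},
])

```text
time_s: 18.75
eef_pos: [434.7, -120.1, 19.1]
ee_rot: [0.004, 0.726, 0.687, 0.0]
force: [-3.1, -9.5, 14.9]
grip_width: 0.507
grip_force: 21.7
```

Emit:
arm_command([
  {"dr": [0, 0, 0], "offset": [0.02, 0, 0], "hand": -1},
  {"dr": [0, 0, 0], "offset": [0.02, 0, 0], "hand": -1},
  {"dr": [0, 0, 0], "offset": [0.02, 0, 0], "hand": -1},
])

```text
time_s: 19.05
eef_pos: [435.1, -113.2, 19.1]
ee_rot: [0.004, 0.726, 0.687, 0.0]
force: [-4.2, -9.3, 13.9]
grip_width: 0.51
grip_force: 21.7
```

Emit:
arm_command([
  {"dr": [0, 0, 0], "offset": [0.02, 0, 0], "hand": -1},
  {"dr": [0, 0, 0], "offset": [0.02, 0, 0], "hand": -1},
])

```text
time_s: 19.25
eef_pos: [435.4, -108.4, 19.1]
ee_rot: [0.004, 0.726, 0.687, 0.0]
force: [-4.3, -10.3, 14.5]
grip_width: 0.508
grip_force: 21.6
```

Emit:
arm_command([
  {"dr": [0, 0, 0], "offset": [0.02, 0, 0], "hand": -1},
  {"dr": [0, 0, 0], "offset": [0.015, 0, 0], "hand": -1},
])

```text
time_s: 19.45
eef_pos: [435.6, -105.7, 18.9]
ee_rot: [0.005, 0.726, 0.688, -0.001]
force: [-6.1, -23.9, 7.7]
grip_width: 0.508
grip_force: 21.1
```

Contact at 24 N. I release and rise.

Emit:
arm_command([
  {"dr": [0, 0, 0], "offset": [0, 0, 0], "hand": 1},
  {"dr": [0, 0, 0], "offset": [0, 0, 0], "hand": 1},
  {"dr": [0, 0, 0], "offset": [0, 0, 0], "hand": 1},
  {"dr": [0, 0, 0], "offset": [0, 0, 0], "hand": 1},
  {"dr": [0, 0, 0], "offset": [0, 0, -0.2], "hand": 1},
  {"dr": [0, 0, 0], "offset": [0, 0, -0.35], "hand": 1},
  {"dr": [0, 0, 0], "offset": [0, 0, -0.35], "hand": 1},
  {"dr": [0, 0, 0], "offset": [0, 0, 0], "hand": 1},
])

```text
time_s: 20.25
eef_pos: [435.9, -102.9, 129.3]
ee_rot: [0.004, 0.726, 0.687, 0.001]
force: [-0.1, -0.6, -0.9]
grip_width: 0.998
grip_force: 0.0
```

```bash
python3 - <<'E'
from h import *
print(tool()[0].round(1),ctrl.sense()["force"].round(1))
cv2.imwrite("pics/w5.png",ctrl.capture("wrist")[:,:,::-1])
E
```

```text
[ 435.9 -102.9  129.3] [-0.1 -0.6 -0.9]
```

View pics/w5.png

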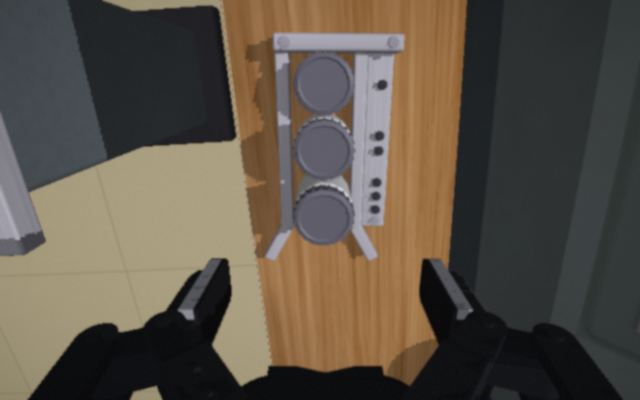

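All three lids are in a row at (324,83), (324,149) and (323,216). I check the spacing by ray casting, then hand in if it's right.

```bash
python3 - <<'E'
from h import *
P=ray("wrist",[(324,83),(324,149),(323,217)],[30,44,58]);u=np.array([.0558,.9984])
s=(P[:,:2]-[436,-70])@u;st=ray("wrist",[(382,85),(378,143),(375,196)],10.5)
t=(st[:,:2]-[436,-70])@u
print(P.round(1),s.round(1),t.round(1))
if np.abs(s-t).max()<6: print(ctrl.finish_job())
E
```

```text
[[ 439.9  -22.1   30. ]
 [ 437.5  -64.9   44. ]
 [ 434.2 -109.2   58. ]] [ 48.    5.2 -39.2] [ 46.4   3.1 -40.9]
the job is handed in; nothing more can be done
None
```

The low, middle and tall pots are pushed home in order at stations 1, 2 and 3, each within about 2 mm of its studs along the lane by camera, and the job was handed in at about 20 s; no verdict came back.

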